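# Put the brass weights back in their block in order of size

### The arm

A 7-joint arm with a two-finger parallel gripper is mounted at the origin on a cart in front of the work surface, level with it; the furniture and walls round the work are solid. World frame = base frame: x ahead of the robot, y to its left, z up, the work surface at z = 0. Lengths are in m, angles in rad, forces in N, time in s.
With the tool pointing down it reaches from about 0.425 to 0.925 m from the base axis. Payload 6.8 kg.
Tool frame: the origin (TCP) lies on the centre line of the jaws, within the pads' length; the fingertips stand 17 mm ahead of it and the grasp point (between the pads) lies 2 mm behind it; z points along the fingers, x is the direction in which the jaws open and shut, and the axes are right-handed (so a half turn about z gives the same grasp; the last joint's range is limited). The gripper opens to 85 mm and grips with 20 to 120 N. Pads are 22 mm wide; open, the fingers measure 114 mm over their backs; the gripper's body (76 mm by 85 mm) begins 54 mm behind the grasp point. The pads swing forward as they close: fully open they stand 13 mm farther back than shut.
Start: joints at [1.184, 0.477, 0.022, 1.555, -0.011, 1.109, -0.083], TCP at [0.186, -0.649, 0.248] pointing down, gripper open.
Joint ranges: [-2.96, 2.96], [-0.34, 2.1], [-1.41, 1.46], [0.24, 2.44], [-1.37, 4.51], [0.17, 1.92], [-2.96, 2.96]. Speed limits (rad/s): [2.39, 2.39, 3.14, 3.14, 3.14, 3.14, 3.14].

### API

Orientations are given as a unit quaternion [w, x, y, z].
In Python, from station import status, read_camera, camera_model, bot gives the robot as it stands.
- The arm moves only by the tool arm_command, never from a script. Its argument "series" is a list of rows, each a list of 3 entries, a list of its own where there are three numbers: the finger opening in mm, from 0 to 85.4, then the shift along the tool's x, y, z in mm, then the turn about the tool's z in rad. In form: [[gripper, [dx, dy, dz], roll], ...]. A call has 1 to 8 rows; each row is the pose to reach, as a shift and turn from the pose commanded when the call began, along the tool's axes at that moment; what a row does not reach only later rows make up. A row lasts 1/8 s, in which the tool goes at most 62.5 mm and 10.7 degrees, less where a joint would pass 70% of its speed; a pose out of reach is approached as far as the arm can. A call with a gripper value outside its range is refused whole. The fingers move at their own pace and stop on an object; "squeeze" is the grip in N (left out, the last holds). Time passes only in rows, so rows that repeat a pose let the fingers close. It gives the time, the measured TCP pose, the force and the opening at its end, in the units of the state.
- status.get_obs(): the state, without advancing time (a new reading comes with each control period).
- read_camera(name): name is "side" or "top" or "wrist"; returns the picture (480x640x3 uint8, blue, green, red); there is no depth.
- camera_model(name): a dict with "fov_y" (degrees; the focal length in pixels is half the picture's height over the tangent of half this angle, whatever the lens; pixels are square), "cx", "cy" (the principal point, pixels), "R" (3x3) and "t" (3): a world point X has camera coordinates R X + t. Camera axes: x right, y down, z forward; pixel columns grow to the right and rows downward; lengths in m; the calibration is good to about 2 mm. A picture is of the moment at which its call begins: read the wrist's pose just before it. camera_model takes no time and is no camera call; for the wrist camera it gives the pose at the moment of the call.
- bot.hand_in(): hands the job in, once; it reports no verdict.
The state is a dict: "t": time; "q": joint angles; "joint_vel": joint speeds; "joint_torque": joint torques, N m; "eef_pos": TCP position; "tool_rot": TCP orientation; "contact_force": force on the tool from outside, world axes, zero at the start; "torque": the same for the moment, N m; "gripper_width": opening from 0.0 (shut) to 1.0 (fully open).
Only numpy, scipy, OpenCV 4.12 (cv2) and the standard library are available. Lean on these libraries where they do the work, as an engineer would, in place of code of your own. Each camera call takes 0.05 s, during which the arm holds its last target.

### The job

Put the four brass weights away in the wooden weight block so that they stand in a row from the largest to the smallest, each upright and fully down in the bore that is made for its size. One of them has been left in the bore of the next larger weight, so it has to be moved too. Do not disturb the open tin of soil, the steel cutting ring or the porous stone disc that stand among the weights.

Things in the scene. Friction and masses are not known exactly. Their poses are not given: they have to be found in the camera images.
- weight_block: Dark wooden block 228x80x19 mm, fixed, at any yaw. Origin: centre of underside, z up, x along its row of 4 round blind bores (y = 0): centres x = -74, -13, +40, +86 mm, diameters 46.5, 35, 27.5, 22 mm, for the 500, 200, 100 and 50 g weight. Bore floors lie 8 mm and mouths 19 mm above the origin (11 mm deep); each mouth has a waxed (slippery) countersink 5 mm wide, 7 mm deep.
- weight_500g: The largest of the four brass weights: an upright cylinder 40 mm in diameter with its shoulder 42 mm above the underside, then a neck and a round knob 24.8 mm in diameter on top, 62 mm high over all, about 500 g; starts standing on the table. Origin: centre of the underside, z up along its axis.
- weight_200g: The second largest of the four brass weights: an upright cylinder 29 mm in diameter with its shoulder 32 mm above the underside, then a neck and a round knob 18.0 mm in diameter on top, 50 mm high over all, about 200 g; starts standing on the table. Origin: centre of the underside, z up along its axis.
- weight_100g: The second smallest of the four brass weights: an upright cylinder 22.5 mm in diameter with its shoulder 26 mm above the underside, then a neck and a round knob 13.9 mm in diameter on top, 42 mm high over all, about 100 g; starts standing in the 200 g bore of the block (the second widest), where it does not belong. Origin: centre of the underside, z up along its axis.
- weight_50g: The smallest of the four brass weights: an upright cylinder 17 mm in diameter with its shoulder 24 mm above the underside, then a neck and a round knob 10.5 mm in diameter on top, 37 mm high over all, about 50 g; starts standing on the table. Origin: centre of the underside, z up along its axis.
- soil_tin: Bystander: open round aluminium tin with soil in it, 57 mm across, 33 mm high, loose among the weights; leave it alone. Origin: centre of the underside.
- cutting_ring: Bystander: steel cutting ring, 70 mm across, 20 mm high, loose among the weights; leave it alone. Origin: centre of the underside.
- porous_disc: Bystander: beige porous stone disc, 39 mm across, 9 mm high, loose among the weights; leave it alone. Origin: centre of the underside.
Not all that is in view belongs to the job. Leave any pink or purple look-alike of the weight_50g alone.

How it is judged:
At the end, for the whole second after the job is handed in: Every weight stands in the bore for its size (largest weight in the widest bore, and so on down the row): within 6 mm of the bore's centre line, its underside within 3 mm of the bore's floor, upright within 0.1 rad, at rest and released (x of weight_500g in the frame of weight_block between -0.08 and -0.068 m and y of weight_500g in the frame of weight_block between -0.006 and 0.006 m and z of each of weight_500g, weight_200g, weight_100g, weight_50g in the frame of weight_block below 0.011 m and angle between each of weight_500g, weight_200g, weight_100g, weight_50g's own z axis and vertical below 0.1 rad and linear speed of each of weight_500g, weight_200g, weight_100g, weight_50g below 0.02 m/s and contact force between each of weight_500g, weight_200g, weight_100g, weight_50g and the fingers below 0.2 N and x of weight_200g in the frame of weight_block between -0.019 and -0.007 m and y of weight_200g in the frame of weight_block between -0.006 and 0.006 m and x of weight_100g in the frame of weight_block between 0.034 and 0.046 m and y of weight_100g in the frame of weight_block between -0.006 and 0.006 m and x of weight_50g in the frame of weight_block between 0.08 and 0.092 m and y of weight_50g in the frame of weight_block between -0.006 and 0.006 m); the robot touches nothing.
It fails at once if the tin of soil is shifted more than 25 mm or tipped (distance of soil_tin from where it was at the start of the episode above 0.025 m or angle between soil_tin's own z axis and vertical above 0.4 rad).
It fails at once if the cutting ring is shifted more than 25 mm or tipped (distance of cutting_ring from where it was at the start of the episode above 0.025 m or angle between cutting_ring's own z axis and vertical above 0.4 rad).
It fails at once if the porous stone disc is shifted more than 25 mm or tipped (distance of porous_disc from where it was at the start of the episode above 0.025 m or angle between porous_disc's own z axis and vertical above 0.4 rad).
It also fails if it takes over 99 s, if anything falls off the work surface, if the arm or the gripper's body presses on something with over 40 N, if the wrist force passes 120 N, or if a joint passes its speed limit or range.

## Working session

There is one attempt and no reset: what is moved stays moved. The work goes in short steps, Python scripts to look and compute and a tool call to move; the robot and the scene stay as the last step left them, time stands still between calls to the robot, and variables do not carry over. Pictures are saved under pics/ and viewed, and the job is handed in when it is done.

Besides the shell and the picture viewer there is one more tool, called after "Emit:" as name([rows], argument=value, ...), one row to a line, values as JSON. arm_command: Moves the arm, as the interface text tells. Its arguments: {"type":"object","properties":{"series":{"type":"array"},"squeeze":{"type":"number"}},"required":["series"]}

```bash
ls; mkdir -p pics; python3 - <<'E'
from station import status, read_camera, camera_model, bot
import cv2
s=status.get_obs()
print(s)
for n in("side","top","wrist"):
    print(n,camera_model(n)); cv2.imwrite(f"pics/{n}0.png",read_camera(n))
E
```

```text
pics
{'t': 0.0, 'q': array([ 1.18390546,  0.47782123,  0.02231795,  1.55643626, -0.011459  ,
        1.1093233 , -0.08315111]), 'joint_vel': array([-0.00108603,  0.00053021, -0.00223552, -0.00075666, -0.00088044,
       -0.0013394 ,  0.00173747]), 'joint_torque': array([-3.41715540e-04, -5.96451902e+01,  1.60803560e+00, -2.81198859e+01,
        1.25677296e-02,  9.32341442e-03, -2.07666908e-06]), 'eef_pos': array([ 0.18559078, -0.64840037,  0.24731754]), 'tool_rot': array([-4.91485808e-04,  7.98498675e-01, -6.01995849e-01, -7.89612758e-04]), 'contact_force': array([-0.08655821,  0.69488583,  0.65591205]), 'torque': array([ 0.01182295, -0.04072756, -0.00048095]), 'gripper_width': 1.0011051883812396}
side {'fov_y': 52.19192642388487, 'cx': 316.8377342881755, 'cy': 242.89198353837983, 'R': array([[ 0.99311436, -0.11695928, -0.00666266],
       [-0.06119065, -0.46939769, -0.88086407],
       [ 0.09989779,  0.87520645, -0.4733224 ]]), 't': array([-0.53064908,  0.05014903,  0.88247431])}
top {'fov_y': 49.38425130008415, 'cx': 315.1350985991342, 'cy': 233.67847272336022, 'R': array([[ 0.02790737, -0.99941376,  0.01983198],
       [-0.99266456, -0.03004278, -0.11710898],
       [ 0.11763613, -0.0164183 , -0.99292103]]), 't': array([-0.03870872,  0.54975821,  0.87178317])}
wrist {'fov_y': 61.09265669116517, 'cx': 317.1918367262269, 'cy': 238.9405753471236, 'R': array([[ 0.27589897, -0.96118431, -0.00211767],
       [-0.90840052, -0.26146668,  0.32625707],
       [-0.31414688, -0.08809029, -0.94527871]]), 't': array([-0.67323202, -0.04304721,  0.38133564])}
```

View pics/top0.png

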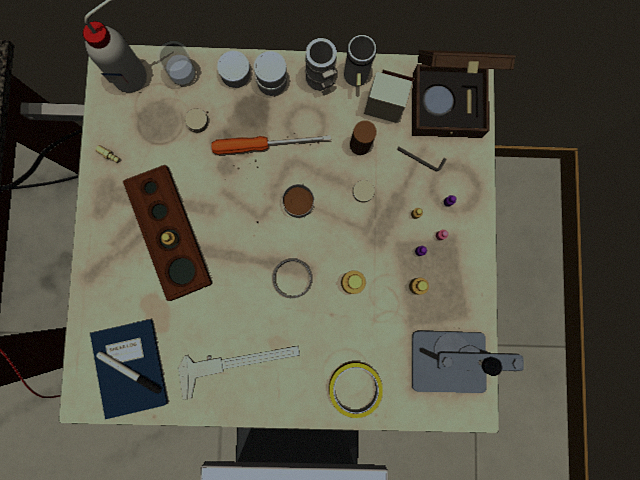

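View pics/side0.png

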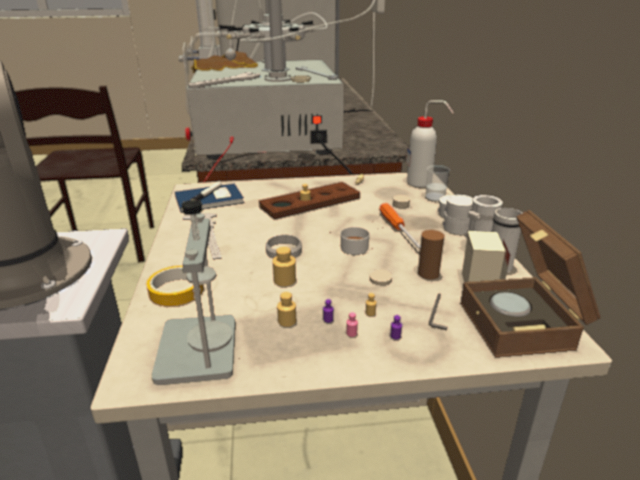

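View pics/wrist0.png

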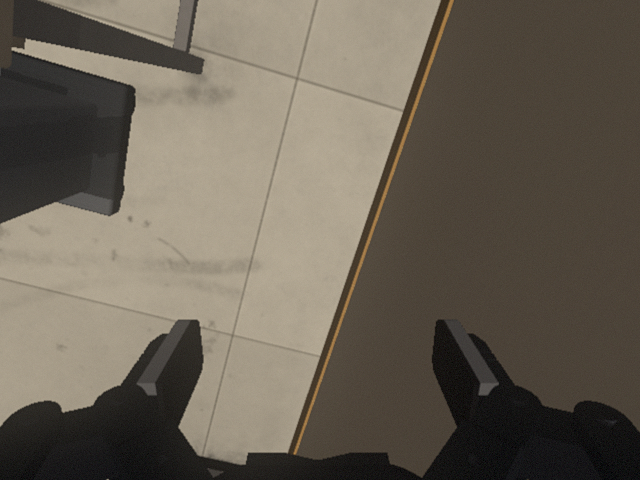

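The top view shows the 500 g at about (354,282), the 200 g at (419,286), the brass 50 g at (417,212), the 100 g in the block at (168,238), and purple or pink look-alikes at (450,200), (421,250) and (442,234). The block runs from the small bore at (151,187) to the large bore at (182,271). Next I'll measure these.

```bash
cat > h.py <<'E'
import numpy as np, cv2
from station import status, read_camera, camera_model, bot
def ray(cm,u,v):
    f=240/np.tan(np.radians(cm['fov_y']/2)); R=np.array(cm['R']);t=np.array(cm['t'])
    d=R.T@np.array([(u-cm['cx'])/f,(v-cm['cy'])/f,1]); return -R.T@t,d
def onz(cm,u,v,z):
    o,d=ray(cm,u,v); return o+d*(z-o[2])/d[2]
def proj(cm,X):
    f=240/np.tan(np.radians(cm['fov_y']/2)); c=np.array(cm['R'])@np.array(X)+np.array(cm['t'])
    return c[0]/c[2]*f+cm['cx'],c[1]/c[2]*f+cm['cy']
def tri(c1,p1,c2,p2):
    o1,d1=ray(c1,*p1);o2,d2=ray(c2,*p2)
    s=np.linalg.lstsq(np.array([d1,-d2]).T,o2-o1,rcond=None)[0]
    a=o1+s[0]*d1;b=o2+s[1]*d2
    return (a+b)/2,np.linalg.norm(a-b)
def brass(im):
    h=cv2.cvtColor(im,cv2.COLOR_BGR2HSV)
    return cv2.inRange(h,(15,110,60),(32,255,255))
E
python3 - <<'E'
from h import *
for n in("top","side"):
    im=cv2.imread(f"pics/{n}0.png"); cm=camera_model(n)
    m=brass(im); k,l,st,c=cv2.connectedComponentsWithStats(m)
    for i in range(1,k):
        if st[i,4]>15: print(n,st[i],c[i].round(1),onz(cm,*c[i],.03).round(4))
im=cv2.imread("pics/top0.png")
a=cv2.resize(im[150:310,110:230],None,fx=3.3,fy=3.3,interpolation=cv2.INTER_CUBIC)
b=cv2.resize(im[170:310,330:470],None,fx=3.3*160/140,fy=3.3*160/140,interpolation=cv2.INTER_CUBIC)
cv2.imwrite("pics/c0.png",np.hstack([a,b[:a.shape[0],:400]]))
# block mask
h=cv2.cvtColor(im,cv2.COLOR_BGR2HSV)
cm=camera_model("top")
roi=np.zeros(im.shape[:2],np.uint8); roi[150:310,110:225]=255
mm=((h[...,2]<125)&(roi>0)).astype(np.uint8)*255
cs,_=cv2.findContours(mm,0,2); c=max(cs,key=cv2.contourArea)
r=cv2.minAreaRect(c); print(r)
P=np.array([onz(cm,u,v,.019)[:2] for u,v in cv2.boxPoints(r)]);print(P.round(4),P.mean(0),[np.linalg.norm(P[i]-P[i-1]) for i in range(4)])
# bores: dark
dk=((h[...,2]<60)&(roi>0)).astype(np.uint8)*255
k,l,st,cc=cv2.connectedComponentsWithStats(dk)
for i in range(1,k):
    if st[i,4]>20: print(st[i],cc[i],onz(cm,*cc[i],.019).round(4))
E
```

```text
top [467  90   2  24  24] [467.  101.5] [ 0.799  -0.2898  0.03  ]
top [495 145  83   6 211] [534.9 147.4] [ 0.7181 -0.4112  0.03  ]
top [ 96 150  11   9  18] [101.7 154. ] [0.6804 0.3558 0.03  ]
top [575 151  14 329 993] [581.4 316.1] [ 0.4219 -0.4854  0.03  ]
top [413 208  10   9  66] [417.3 212. ] [ 0.5946 -0.2008  0.03  ]
top [161 232  14  13 132] [167.4 237.7] [0.5363 0.2321 0.03  ]
top [342 271  24  23 313] [352.9 282. ] [ 0.4692 -0.0901  0.03  ]
top [412 278  17  17 182] [419.6 285.7] [ 0.4661 -0.2054  0.03  ]
top [329 363  54  55 643] [355.5 389.8] [ 0.2889 -0.098   0.03  ]
side [192  51  65  21 568] [222.7  62.8] [0.2447 2.2785 0.03  ]
side [120 137  69  14 639] [155.5 143.1] [0.1268 0.6711 0.03  ]
side [ 29 143  85  12 546] [ 67.3 147.1] [-0.1248  0.666   0.03  ]
side [300 184  11  17 139] [305.  193.5] [0.5333 0.2203 0.03  ]
side [529 229  21  13  88] [538.9 234.5] [ 0.9537 -0.0399  0.03  ]
side [273 247  23  39 726] [283.8 266.9] [ 0.4668 -0.0969  0.03  ]
side [146 265  49  42 764] [169.1 293. ] [ 0.2849 -0.1527  0.03  ]
side [547 269  15  15  60] [554.3 276.2] [ 0.9027 -0
[... 398 characters left out ...]
2 -0.283   0.03  ]
side [564 324  12   6  22] [570.  326.6] [ 0.8534 -0.3092  0.03  ]
side [513 328  34   5  55] [529.5 330.2] [ 0.7936 -0.3098  0.03  ]
side [ 427  397   50   83 1309] [450.6 440.2] [ 0.6206 -0.4732  0.03  ]
((157.0179443359375, 233.815185546875), (142.5397491455078, 96.56157684326172), 58.671302795410156)
[[0.6027 0.3942]
 [0.6981 0.2558]
 [0.4852 0.1141]
 [0.3952 0.2512]] [0.54529024 0.25383867] [np.float64(0.25204793036714923), np.float64(0.1680444648185365), np.float64(0.25569461310416214), np.float64(0.16398411150907274)]
[213 152  12   4  21] [219.66666667 154.        ] [0.6903 0.1514 0.019 ]
[ 124  166   88  135 4497] [167.45007783 233.73315544] [0.5444 0.2353 0.019 ]
```

View pics/c0.png

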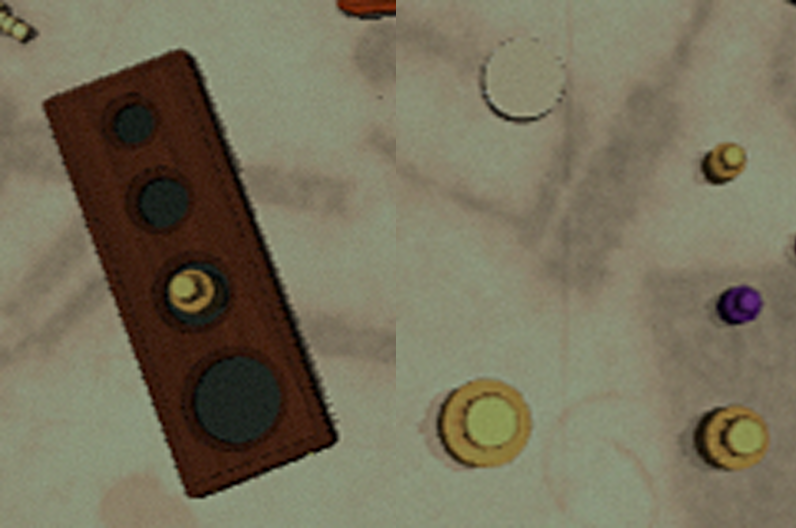

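```bash
python3 - <<'E'
from h import *
im=cv2.imread("pics/top0.png");cm=camera_model("top");cs_=camera_model("side")
for n,p,z,sp in(("500",(355.5,281.6),.060,None),("200",(422.5,285.9),.048,None),("50",(419.4,211.4),.035,None),("100",(110+185/3.3,150+287/3.3),.048,None)):
    X=onz(cm,*p,z); print(n,X.round(4),"side px of knob:",np.round(proj(cs_,X),1),"base",np.round(proj(cs_,[X[0],X[1],0]),1))
h=cv2.cvtColor(im,cv2.COLOR_BGR2HSV)
roi=np.zeros(im.shape[:2],np.uint8); roi[160:305,118:216]=255
red=(((h[...,0]<12)|(h[...,0]>170))&(h[...,1]>120)&(h[...,2]>30)&(roi>0)).astype(np.uint8)*255
red=cv2.morphologyEx(red,2,np.ones((3,3)))
cs,_=cv2.findContours(red,0,2); c=max(cs,key=cv2.contourArea)
r=cv2.minAreaRect(c); 
P=np.array([onz(cm,u,v,.019)[:2] for u,v in cv2.boxPoints(r)]);print(cv2.boxPoints(r).round(1),P.round(4),P.mean(0),[np.linalg.norm(P[i]-P[i-1]).round(4) for i in range(4)])
for q in((134,124),(163,203),(238,399)):
    u,v=110+q[0]/3.3,150+q[1]/3.3
    print(onz(cm,u,v,.008).round(4),onz(cm,u,v,.019).round(4))
    
im=cv2.imread("pics/side0.png")
cv2.imwrite("pics/c1.png",cv2.resize(im[170:350,250:420],None,fx=3.3,fy=3.3,interpolation=cv2.INTER_CUBIC))
E
```

```text
500 [ 0.4692 -0.0917  0.06  ] side px of knob: [284.4 249.8] base [285.7 280.1]
200 [ 0.4655 -0.2064  0.048 ] side px of knob: [286.8 294.4] base [287.9 320.5]
50 [ 0.595  -0.2034  0.035 ] side px of knob: [371.8 294.3] base [370.7 312.9]
100 [0.5356 0.2296 0.048 ] side px of knob: [305.4 184.5] base [305.8 203.9]
[[122.1 180.5]
 [165.6 164.2]
 [210.6 284.2]
 [167.1 300.5]] [[0.6366 0.3209]
 [0.6686 0.2462]
 [0.4588 0.1557]
 [0.4287 0.229 ]] [0.54814328 0.23795238] [np.float64(0.2273), np.float64(0.0812), np.float64(0.2285), np.float64(0.0792)]
[0.6276 0.2733 0.008 ] [0.6255 0.2699 0.019 ]
[0.5849 0.2549 0.008 ] [0.5832 0.2518 0.019 ]
[0.4807 0.2086 0.008 ] [0.4802 0.2061 0.019 ]
```

View pics/c1.png

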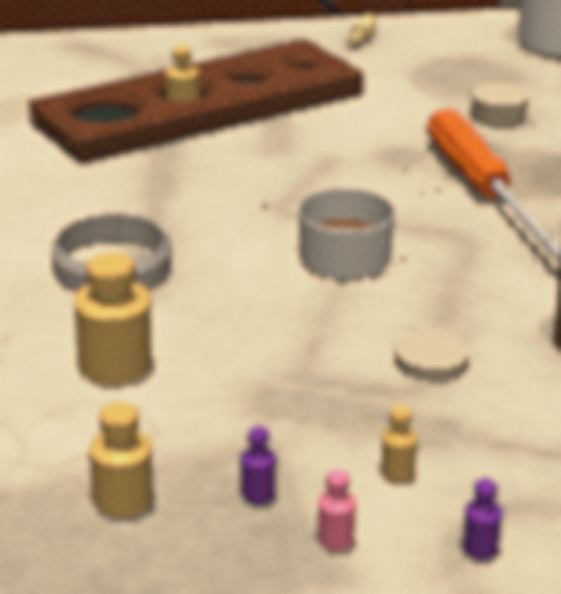

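```bash
cat >> h.py <<'E'
from scipy.spatial.transform import Rotation as Ro
BY=0.412; C=np.array([.5481,.238])
BX=np.array([np.cos(BY),np.sin(BY)]); 
def bore(x): return C+x*BX
def go(pt,yaw=None):
    "print tool-frame shift in mm to each world point, from the present pose; yaw = world direction of jaws"
    s=status.get_obs(); w,x,y,z=s['tool_rot']; R=Ro.from_quat([x,y,z,w]).as_matrix()
    for p in np.atleast_2d(pt): print(p,"shift mm",(R.T@(np.array(p)-s['eef_pos'])*1000).round(1))
    a=np.arctan2(R[1,0],R[0,0])
    if yaw is not None:
        d=(yaw-a+np.pi/2)%np.pi-np.pi/2; print("roll",round(-d,3))
    print("now",s['eef_pos'].round(4),"jaw yaw",round(a,3),"tilt",R[2].round(4),"F",s['contact_force'].round(2),"g",round(s['gripper_width']*85.4,1),"t",round(s['t'],2))
E
python3 - <<'E'
from h import *
print(tri(camera_model("top"),(491,366),camera_model("side"),(193,204)))
print([bore(x) for x in(-.074,-.013,.04,.086)])
go([[.42,-.48,.30],[.55,-.25,.30],[.5356,.2296,.30],[.5356,.2296,.15]],BY-np.pi/2)
E
```

```text
(array([ 0.35686131, -0.25925246,  0.22303098]), np.float64(0.001179898306399937))
[array([0.48029219, 0.20836723]), array([0.53618782, 0.23279424]), array([0.58475287, 0.25401771]), array([0.62690367, 0.27243808])]
[ 0.42 -0.48  0.3 ] shift mm [ -97.6 -271.7  -52.4]
[ 0.55 -0.25  0.3 ] shift mm [-282.9 -459.9  -52.1]
[0.5356 0.2296 0.3   ] shift mm [-748.  -578.1  -51.4]
[0.5356 0.2296 0.15  ] shift mm [-747.7 -578.1   98.6]
roll -0.133
now [ 0.1857 -0.6485  0.2475] jaw yaw -1.292 tilt [-1.5e-03  1.0e-04 -1.0e+00] F [ 1.39  0.2  -0.24] g 85.4 t 0.15
```

Emit:
arm_command([
  [60, [-20, -55, -20], -0.05],
  [60, [-40, -110, -40], -0.133],
  [60, [-60, -165, -52], -0.133],
  [60, [-80, -220, -52], -0.133],
  [60, [-98, -272, -52], -0.133],
  [60, [-140, -315, -52], -0.133],
  [60, [-183, -360, -52], -0.133],
  [60, [-226, -403, -52], -0.133],
])

```text
t: 1.15
eef_pos: [0.5118, -0.3188, 0.3001]
tool_rot: [-0.0, 0.837, -0.548, -0.0]
contact_force: [-0.1, 0.3, -0.3]
gripper_width: 0.702
```

```bash
python3 - <<'E'
from h import *
go([[.55,-.2,.28],[.5356,.2296,.2]],BY-np.pi/2)
E
```

```text
[ 0.55 -0.2   0.28] shift mm [-93.6 -82.6  20.1]
[0.5356 0.2296 0.2   ] shift mm [-493.  -241.4  100.2]
roll -0.0
now [ 0.5118 -0.3188  0.3001] jaw yaw -1.159 tilt [-2.e-04  1.e-04 -1.e+00] F [-0.09  0.25 -0.35] g 60.0 t 1.15
```

Emit:
arm_command([
  [45, [-55, -27, 10], 0],
  [45, [-110, -54, 20], 0],
  [45, [-165, -81, 30], 0],
  [45, [-220, -108, 40], 0],
  [45, [-275, -135, 50], 0],
  [45, [-330, -162, 60], 0],
  [45, [-385, -189, 70], 0],
  [45, [-440, -215, 80], 0],
])

```text
t: 2.15
eef_pos: [0.5318, 0.1702, 0.2199]
tool_rot: [0.0, 0.837, -0.548, 0.0]
contact_force: [0.9, -0.8, -0.5]
gripper_width: 0.529
```

```bash
python3 - <<'E'
from h import *
go([[.5356,.2296,.12],[.5356,.2296,.038]],BY-np.pi/2)
cm=camera_model("wrist"); im=read_camera("wrist"); cv2.imwrite("pics/w1.png",im)
print(proj(cm,[.5356,.2296,.05]))
E
```

```text
[0.5356 0.2296 0.12  ] shift mm [-53.  -27.2  99.9]
[0.5356 0.2296 0.038 ] shift mm [-53.  -27.2 181.9]
roll -0.001
now [0.5318 0.1702 0.2199] jaw yaw -1.16 tilt [ 3.e-04 -1.e-04 -1.e+00] F [ 0.88 -0.78 -0.45] g 45.1 t 2.15
(np.float64(246.02893566320066), np.float64(181.0121123657096))
```

View pics/w1.png

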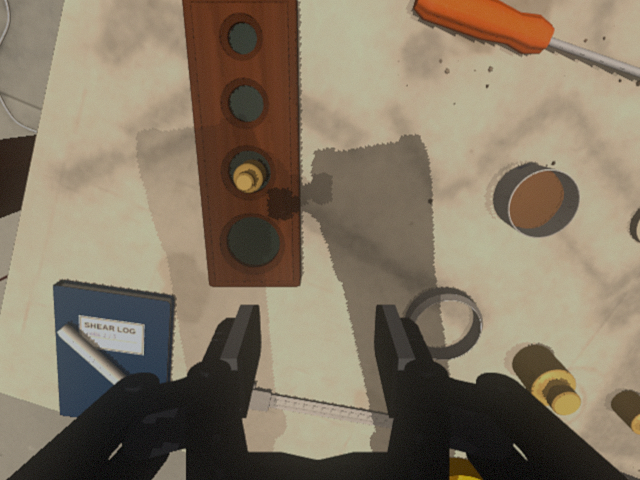

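```bash
python3 - <<'E'
from h import *
cm=camera_model("wrist")
for x in(-.074,.04,.086): print(np.round(proj(cm,[*bore(x),.008]),1),np.round(proj(cm,[*bore(x),.019]),1))
for p in((253,241),(247,103),(243,38)):
  X=onz(cm,*p,.008); d=X[:2]-C; print(X.round(4), "block xy",(d@BX).round(4),(d@[-BX[1],BX[0]]).round(4))
E
```

```text
[267.7 241.2] [266.2 245.5]
[263.6 104.6] [261.7 104.7]
[261.6  40.1] [259.6  38. ]
[0.4751 0.2202 0.008 ] block xy -0.074 0.013
[0.5805 0.2664 0.008 ] block xy 0.041 0.013
[0.6225 0.2857 0.008 ] block xy 0.0873 0.0139
```

Emit:
arm_command([
  [45, [-27, -14, 30], 0],
  [45, [-53, -27, 60], 0],
  [45, [-53, -27, 110], 0],
  [45, [-53, -27, 150], 0],
  [45, [-53, -27, 165], 0],
  [45, [-53, -27, 180], 0],
  [45, [-53, -27, 180], 0],
])

```text
t: 3.08
eef_pos: [0.5356, 0.2278, 0.0403]
tool_rot: [0.0, 0.837, -0.548, -0.0]
contact_force: [-0.1, -0.6, 1.1]
gripper_width: 0.526
```

```bash
python3 - <<'E'
from h import *
go([[.5356,.2296,.038]],BY-np.pi/2)
cv2.imwrite("pics/w2.png",read_camera("wrist"))
E
```

```text
[0.5356 0.2296 0.038 ] shift mm [-1.7 -0.8  2.3]
roll -0.0
now [0.5356 0.2278 0.0403] jaw yaw -1.159 tilt [ 1.e-04  2.e-04 -1.e+00] F [-0.06 -0.62  1.1 ] g 44.9 t 3.08
```

View pics/w2.png

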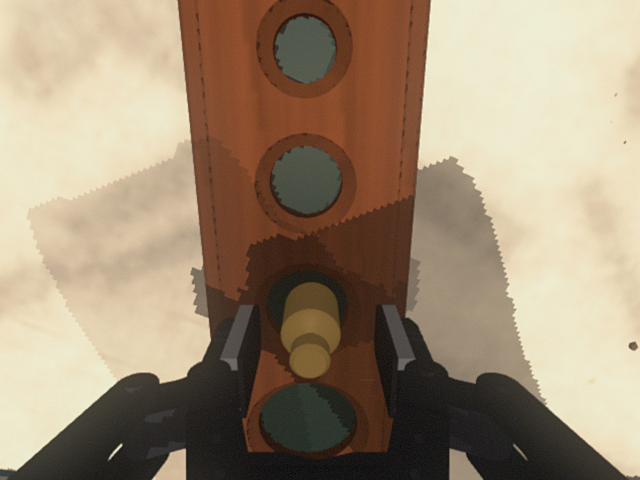

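```bash
python3 - <<'E'
from h import *
cm=camera_model("wrist")
for p,z in(((305,49),.008),((306,180),.008),((305,46),.019),((306,180),.019)):
  X=onz(cm,*p,z); d=X[:2]-C; print(X.round(4), "block xy",(d@BX).round(4),(d@[-BX[1],BX[0]]).round(4))
im=cv2.imread("pics/w2.png")
# knob & shoulder
for p,z in(((310,360),.050),((311,328),.034)): print(onz(cm,*p,z).round(4))
print(np.round(proj(cm,[.5356,.2296,.05]),1))
E
```

```text
[0.6265 0.2732 0.008 ] block xy 0.086 0.0008
[0.5835 0.2544 0.008 ] block xy 0.039 0.0009
[0.6264 0.2728 0.019 ] block xy 0.0857 0.0005
[0.5856 0.255  0.019 ] block xy 0.0411 0.0006
[0.5354 0.2312 0.05  ]
[0.5379 0.2322 0.034 ]
[314.6 361.2]
```

Emit:
arm_command([
  [30, [-2, -1, 0], 0],
  [15, [-2, -1, 0], 0],
  [10, [-2, -1, 0], 0],
  [10, [-2, -1, 0], 0],
  [10, [-2, -1, 0], 0],
  [10, [-2, -1, 0], 0],
], squeeze=40)

```text
t: 3.88
eef_pos: [0.5364, 0.231, 0.0417]
tool_rot: [-0.001, 0.837, -0.548, 0.001]
contact_force: [-0.9, -0.8, 6.5]
gripper_width: 0.24
```

```bash
python3 - <<'E'
from h import *
b=bore(.04)
go([[*b,.08],[*b,.04]],BY-np.pi/2)
cv2.imwrite("pics/w3.png",read_camera("wrist"))
E
```

```text
[0.58475287 0.25401771 0.08      ] shift mm [ -1.8 -53.6 -38.2]
[0.58475287 0.25401771 0.04      ] shift mm [ -1.8 -53.5   1.8]
roll -0.0
now [0.5364 0.231  0.0417] jaw yaw -1.159 tilt [-3.0e-04 -2.5e-03 -1.0e+00] F [-0.88 -0.83  6.45] g 20.5 t 3.88
```

View pics/w3.png

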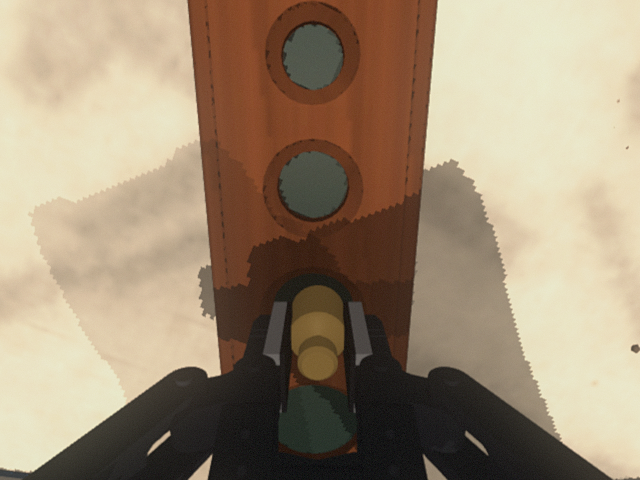

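Emit:
arm_command([
  [10, [0, 0, -20], 0],
  [10, [0, 0, -40], 0],
  [10, [0, -25, -40], 0],
  [10, [-1, -54, -40], 0],
  [10, [-1, -54, -40], 0],
  [10, [-1, -54, -40], 0],
])

```text
t: 4.68
eef_pos: [0.5842, 0.2523, 0.0809]
tool_rot: [0.0, 0.837, -0.548, -0.0]
contact_force: [0.2, -0.6, -0.7]
gripper_width: 0.24
```

```bash
python3 - <<'E'
from h import *
b=bore(.04)
go([[*b,.08],[*b,.042]],BY-np.pi/2)
cm=camera_model("wrist");print(np.round(proj(cm,[*bore(.086),.008]),1))
cv2.imwrite("pics/w4.png",read_camera("wrist"))
E
```

```text
[0.58475287 0.25401771 0.08      ] shift mm [-1.3 -1.2  0.9]
[0.58475287 0.25401771 0.042     ] shift mm [-1.3 -1.2 38.9]
roll -0.0
now [0.5842 0.2523 0.0809] jaw yaw -1.159 tilt [ 1.e-04  4.e-04 -1.e+00] F [ 0.2  -0.63 -0.73] g 20.5 t 4.67
[316.1 178.5]
```

View pics/w4.png

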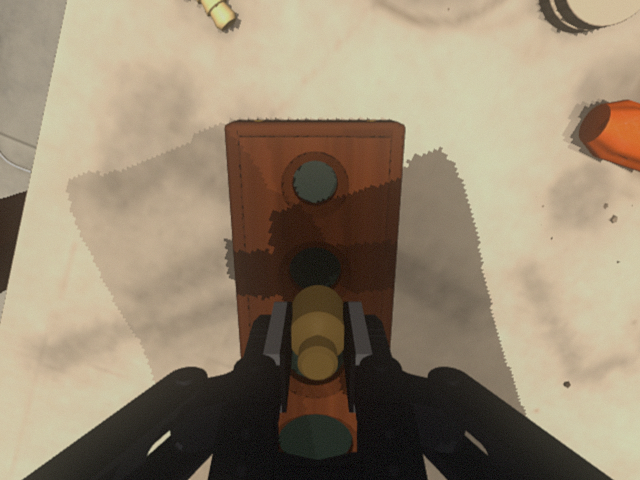

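```bash
python3 - <<'E'
from h import *
cm=camera_model("wrist"); p=status.get_obs()['eef_pos']
for px,z in(((318,360),.0895),((318,328),.0735)):
    X=onz(cm,*px,z); d=X[:2]-p[:2]; print(X.round(4),"off along block x",(d@BX).round(4),"y",(d@[-BX[1],BX[0]]).round(4))
E
```

```text
[0.5843 0.2528 0.0895] off along block x 0.0006 y 0.0004
[0.5867 0.2539 0.0735] off along block x 0.0032 y 0.0004
```

Emit:
arm_command([
  [10, [-2, -1, 15], 0],
  [10, [-2, -1, 25], 0],
  [10, [-2, -1, 32], 0],
  [10, [-2, -1, 38], 0],
  [10, [-2, -1, 39], 0],
  [10, [-2, -1, 39], 0],
])

```text
t: 5.48
eef_pos: [0.5852, 0.2551, 0.0418]
tool_rot: [-0.0, 0.837, -0.548, 0.0]
contact_force: [-1.1, -0.4, 2.9]
gripper_width: 0.235
```

Emit:
arm_command([
  [24, [0, 0, 0], 0],
  [36, [0, 0, 0], 0],
  [40, [0, 0, 0], 0],
  [40, [0, 0, -40], 0],
  [40, [0, 0, -95], 0],
  [40, [0, 0, -140], 0],
  [40, [0, 0, -140], 0],
])

```text
t: 6.35
eef_pos: [0.587, 0.2562, 0.1857]
tool_rot: [-0.003, 0.837, -0.548, 0.002]
contact_force: [0.6, 0.8, 0.2]
gripper_width: 0.47
```

```bash
python3 - <<'E'
from h import *
go([[.595,-.2034,.18],[.595,-.2034,.031]],BY-np.pi/2)
cv2.imwrite("pics/w5.png",read_camera("wrist"))
E
```

```text
[ 0.595  -0.2034  0.18  ] shift mm [424.5 176.6   4.2]
[ 0.595  -0.2034  0.031 ] shift mm [424.5 177.8 153.2]
roll -0.0
now [0.587  0.2562 0.1857] jaw yaw -1.159 tilt [-3.e-04 -8.e-03 -1.e+00] F [0.57 0.82 0.15] g 40.1 t 6.35
```

View pics/w5.png

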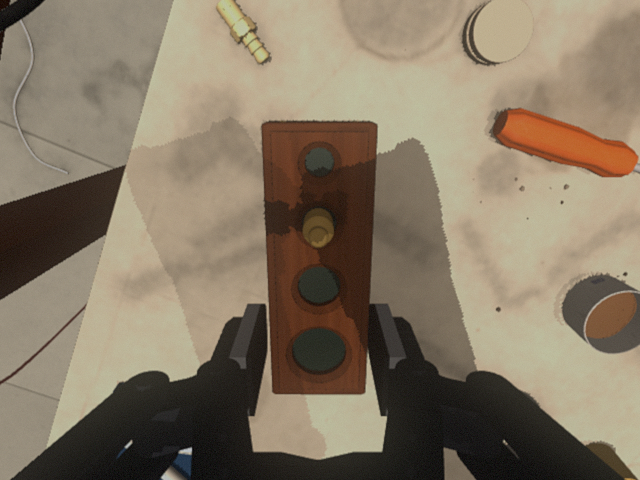

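The 100 g stands in its bore at about (318,228), where it belongs. Next is the 50 g.

Emit:
arm_command([
  [40, [53, 22, 0], 0],
  [40, [106, 44, 0], 0],
  [40, [159, 66, 0], 0],
  [40, [212, 88, 0], 0],
  [40, [265, 110, 0], 0],
  [40, [318, 133, 0], 0],
  [40, [371, 155, 0], 0],
  [40, [425, 177, 0], 0],
])

```text
t: 7.4
eef_pos: [0.5916, -0.2071, 0.1796]
tool_rot: [0.0, 0.837, -0.548, -0.001]
contact_force: [0.0, 0.5, -0.1]
gripper_width: 0.468
```

Emit:
arm_command([
  [32, [0, 0, 0], 0],
  [32, [0, 0, 0], 0],
])

```text
t: 7.65
eef_pos: [0.5919, -0.2049, 0.1798]
tool_rot: [0.0, 0.837, -0.548, -0.001]
contact_force: [0.1, 0.3, -0.1]
gripper_width: 0.374
```

```bash
python3 - <<'E'
from h import *
go([[.595,-.2034,.10],[.595,-.2034,.031]],BY-np.pi/2)
cm=camera_model("wrist"); print(np.round(proj(cm,[.595,-.2034,.037]),1))
cv2.imwrite("pics/w6.png",read_camera("wrist"))
cv2.imwrite("pics/t6.png",read_camera("top"))
E
```

```text
[ 0.595  -0.2034  0.1   ] shift mm [ 0.  -3.6 79.8]
[ 0.595  -0.2034  0.031 ] shift mm [  0.2  -3.7 148.8]
roll -0.001
now [ 0.5919 -0.2049  0.1798] jaw yaw -1.159 tilt [-0.0022  0.0016 -1.    ] F [ 0.13  0.27 -0.11] g 32.0 t 7.65
[318.6 222.5]
```

View pics/w6.png

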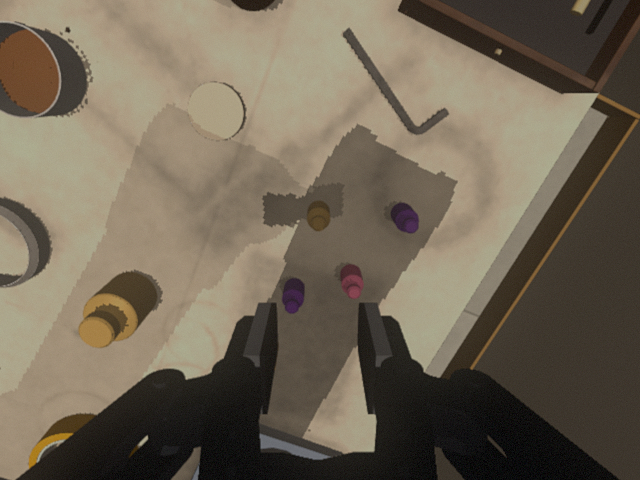

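Emit:
arm_command([
  [32, [0, -4, 50], 0],
  [32, [0, -4, 90], 0],
  [32, [0, -4, 120], 0],
  [32, [0, -4, 138], 0],
  [32, [0, -4, 146], 0],
  [32, [0, -4, 146], 0],
  [20, [0, -4, 146], 0],
  [8, [0, -4, 146], 0],
])

```text
t: 8.75
eef_pos: [0.5973, -0.204, 0.0366]
tool_rot: [-0.0, 0.837, -0.548, 0.001]
contact_force: [-0.9, 0.0, 2.5]
gripper_width: 0.157
```

Emit:
arm_command([
  [5, [0, 0, 0], 0],
  [5, [0, 0, 0], 0],
  [5, [0, 0, 0], 0],
])

```text
t: 9.12
eef_pos: [0.5973, -0.204, 0.0365]
tool_rot: [-0.0, 0.837, -0.548, 0.001]
contact_force: [-1.1, 1.6, 6.8]
gripper_width: 0.159
```

```bash
python3 - <<'E'
from h import *
b=bore(.086)
go([[*b,.18],[*b,.042]],BY-np.pi/2)
cv2.imwrite("pics/w7.png",read_camera("wrist"))
E
```

```text
[0.62690367 0.27243808 0.18      ] shift mm [-424.6 -218.1 -143.7]
[0.62690367 0.27243808 0.042     ] shift mm [-424.7 -217.8   -5.7]
roll -0.0
now [ 0.5973 -0.204   0.0365] jaw yaw -1.159 tilt [ 0.0012 -0.0016 -1.    ] F [-1.15  1.63  6.81] g 13.6 t 9.12
```

View pics/w7.png

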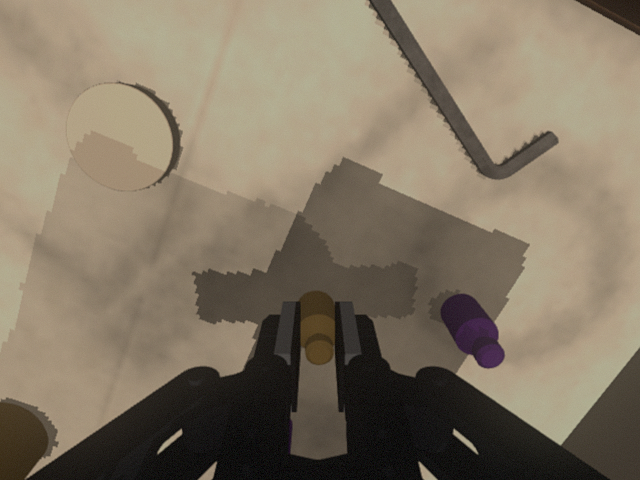

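Emit:
arm_command([
  [5, [0, 0, -50], 0],
  [5, [0, 0, -110], 0],
  [5, [0, 0, -146], 0],
  [5, [-53, -27, -146], 0],
  [5, [-106, -54, -146], 0],
  [5, [-159, -81, -146], 0],
  [5, [-212, -109, -146], 0],
  [5, [-265, -136, -146], 0],
])

```text
t: 10.18
eef_pos: [0.6148, 0.095, 0.1814]
tool_rot: [0.0, 0.837, -0.548, 0.0]
contact_force: [0.3, 0.5, -0.6]
gripper_width: 0.155
```

Emit:
arm_command([
  [5, [-53, -27, 0], 0],
  [5, [-106, -54, 0], 0],
  [5, [-159, -81, 30], 0],
  [5, [-159, -81, 80], 0],
  [5, [-159, -81, 80], 0],
  [5, [-159, -81, 80], 0],
])

```text
t: 10.92
eef_pos: [0.6266, 0.2704, 0.1027]
tool_rot: [-0.0, 0.836, -0.548, 0.001]
contact_force: [0.6, 0.3, 0.3]
gripper_width: 0.154
```

```bash
python3 - <<'E'
from h import *
b=bore(.086)
go([[*b,.1],[*b,.042]],BY-np.pi/2)
cm=camera_model("wrist"); p=status.get_obs()['eef_pos']
cv2.imwrite("pics/w8.png",read_camera("wrist"))
print(np.round(proj(cm,[*b,.008]),1))
for px,z in(((319,350),p[2]+.003),):
    X=onz(cm,*px,z); d=X[:2]-p[:2]; print(X.round(4),"off along block x",(d@BX).round(4),"y",(d@[-BX[1],BX[0]]).round(4))
E
```

```text
[0.62690367 0.27243808 0.1       ] shift mm [-1.7 -1.1  2.7]
[0.62690367 0.27243808 0.042     ] shift mm [-1.7 -1.  60.7]
roll -0.002
now [0.6266 0.2704 0.1027] jaw yaw -1.161 tilt [ 8.0e-04 -1.1e-03 -1.0e+00] F [0.56 0.29 0.31] g 13.1 t 10.93
[315.4 250.9]
[0.6271 0.2707 0.1057] off along block x 0.0006 y 0.0001
```

View pics/w8.png

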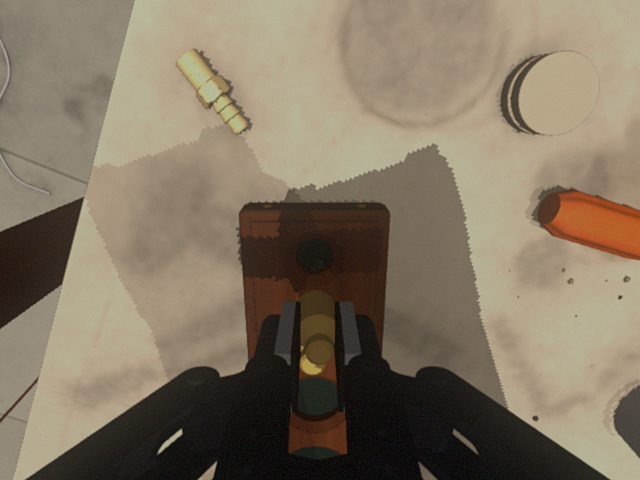

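Emit:
arm_command([
  [5, [-2, -1, 20], 0],
  [5, [-2, -1, 35], 0],
  [5, [-2, -1, 45], 0],
  [5, [-2, -1, 52], 0],
  [5, [-2, -1, 57], 0],
  [5, [-2, -1, 60], 0],
  [5, [-2, -1, 60], 0],
])

```text
t: 11.85
eef_pos: [0.6275, 0.2745, 0.0443]
tool_rot: [-0.002, 0.837, -0.548, 0.001]
contact_force: [-2.6, -2.8, 14.3]
gripper_width: 0.158
```

```bash
python3 - <<'E'
from h import *
b=bore(.086)
go([[*b,.1],[*b,.042]],BY-np.pi/2)
cv2.imwrite("pics/w9.png",read_camera("wrist"))
E
```

```text
[0.62690367 0.27243808 0.1       ] shift mm [  1.7   1.1 -55.7]
[0.62690367 0.27243808 0.042     ] shift mm [1.7 1.4 2.3]
roll -0.001
now [0.6275 0.2745 0.0443] jaw yaw -1.159 tilt [ 5.e-04 -4.e-03 -1.e+00] F [-2.58 -2.77 14.34] g 13.5 t 11.85
```

View pics/w9.png

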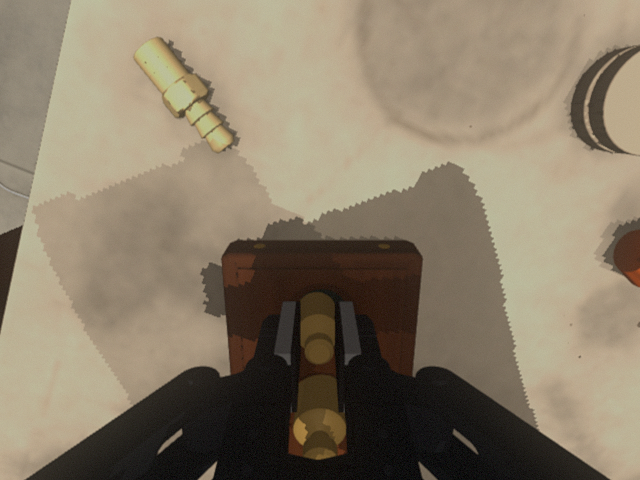

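Emit:
arm_command([
  [20, [0, 0, 0], 0],
  [32, [0, 0, 0], 0],
  [36, [0, 0, -5], 0],
  [36, [0, 0, -40], 0],
  [40, [0, 0, -95], 0],
  [45, [0, 0, -145], 0],
  [48, [0, 0, -145], 0],
])

```text
t: 12.78
eef_pos: [0.628, 0.2755, 0.1918]
tool_rot: [-0.004, 0.837, -0.548, 0.002]
contact_force: [-0.4, -0.6, -0.0]
gripper_width: 0.561
```

```bash
python3 - <<'E'
from h import *
go([[.4655,-.2064,.19],[.4655,-.2064,.034]],BY-np.pi/2)
cv2.imwrite("pics/w10.png",read_camera("wrist"))
E
```

```text
[ 0.4655 -0.2064  0.19  ] shift mm [376.6 341.8  -1.6]
[ 0.4655 -0.2064  0.034 ] shift mm [376.7 343.2 154.4]
roll -0.0
now [0.628  0.2755 0.1918] jaw yaw -1.159 tilt [-6.e-04 -9.e-03 -1.e+00] F [-0.44 -0.58 -0.05] g 47.9 t 12.78
```

View pics/w10.png

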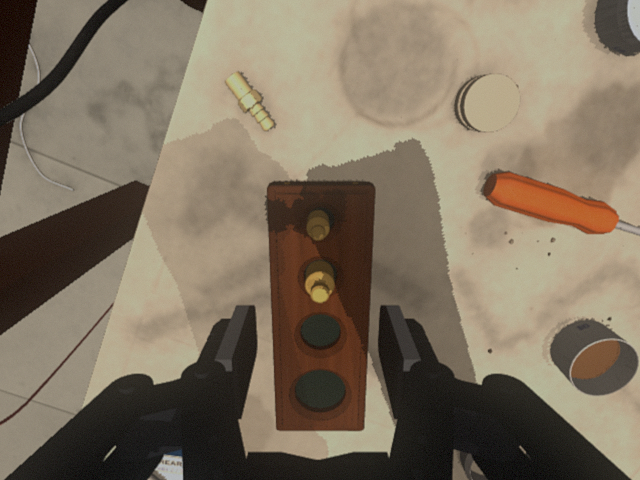

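Both small weights look seated. Next is the 200 g.

Emit:
arm_command([
  [48, [40, 36, 0], 0],
  [48, [80, 73, 0], 0],
  [48, [120, 109, 0], 0],
  [48, [160, 145, 0], 0],
  [48, [200, 182, 0], 0],
  [48, [240, 218, 0], 0],
  [48, [280, 255, 0], 0],
  [48, [320, 291, 0], 0],
])

```text
t: 13.82
eef_pos: [0.4853, -0.1375, 0.1851]
tool_rot: [0.0, 0.837, -0.548, -0.001]
contact_force: [0.7, -0.7, 0.6]
gripper_width: 0.559
```

Emit:
arm_command([
  [46, [35, 32, 0], 0],
  [46, [57, 52, 0], 0],
  [46, [57, 52, 0], 0],
  [46, [57, 52, 0], 0],
])

```text
t: 14.32
eef_pos: [0.462, -0.208, 0.1855]
tool_rot: [-0.0, 0.837, -0.547, -0.001]
contact_force: [-0.2, 0.2, 0.6]
gripper_width: 0.538
```

```bash
python3 - <<'E'
from h import *
go([[.4655,-.2064,.19],[.4655,-.2064,.034]],BY-np.pi/2)
cm=camera_model("wrist"); print(np.round(proj(cm,[.4655,-.2064,.049]),1))
cv2.imwrite("pics/w11.png",read_camera("wrist"));cv2.imwrite("pics/s11.png",read_camera("side"))
E
```

```text
[ 0.4655 -0.2064  0.19  ] shift mm [-0.  -3.9 -4.5]
[ 0.4655 -0.2064  0.034 ] shift mm [  0.2  -4.  151.5]
roll 0.0
now [ 0.462  -0.208   0.1855] jaw yaw -1.158 tilt [-1.5e-03  6.0e-04 -1.0e+00] F [-0.22  0.21  0.58] g 45.9 t 14.32
[318.7 224.8]
```

View pics/w11.png

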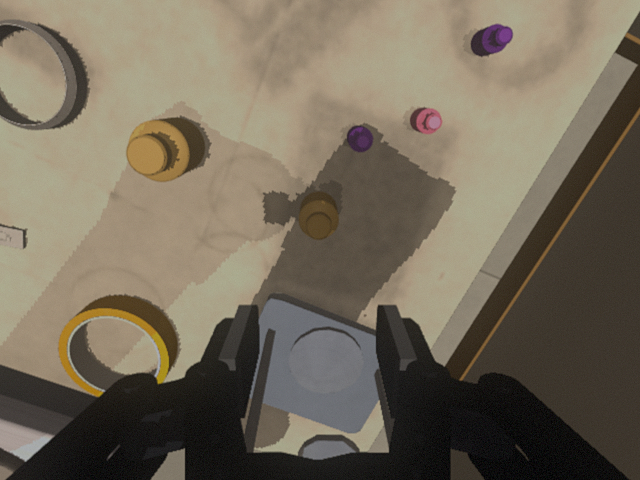

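View pics/s11.png

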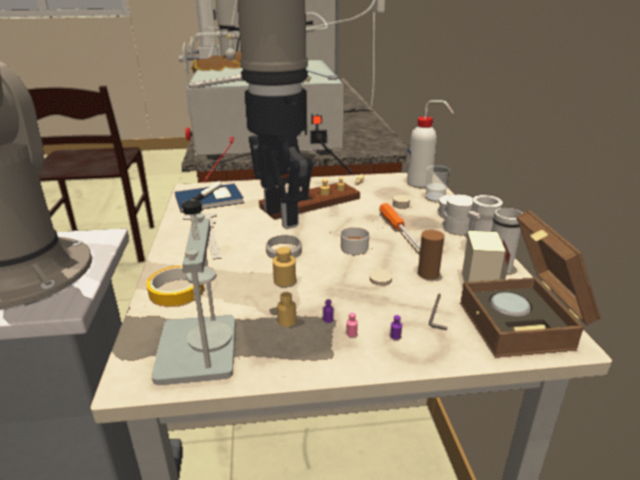

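Emit:
arm_command([
  [46, [0, -4, 40], 0],
  [46, [0, -4, 80], 0],
  [46, [0, -4, 115], 0],
  [46, [0, -4, 138], 0],
  [46, [0, -4, 149], 0],
  [46, [0, -4, 149], 0],
  [30, [0, -4, 149], 0],
  [20, [0, -4, 149], 0],
])

```text
t: 15.42
eef_pos: [0.4667, -0.2074, 0.0385]
tool_rot: [-0.0, 0.837, -0.548, 0.001]
contact_force: [-0.8, 1.4, 4.7]
gripper_width: 0.314
```

Emit:
arm_command([
  [15, [0, 0, 0], 0],
  [15, [0, 0, 0], 0],
  [15, [0, 0, 0], 0],
], squeeze=45)

```text
t: 15.8
eef_pos: [0.4667, -0.2074, 0.0385]
tool_rot: [-0.0, 0.837, -0.548, 0.001]
contact_force: [-0.3, 2.0, 6.2]
gripper_width: 0.312
```

```bash
python3 - <<'E'
from h import *
b=bore(-.013)
go([[*b,.19],[*b,.042]],BY-np.pi/2)
cv2.imwrite("pics/w12.png",read_camera("wrist"))
E
```

```text
[0.53618782 0.23279424 0.19      ] shift mm [-375.4 -240.2 -151.6]
[0.53618782 0.23279424 0.042     ] shift mm [-375.6 -239.9   -3.6]
roll -0.0
now [ 0.4667 -0.2074  0.0385] jaw yaw -1.159 tilt [ 0.0013 -0.0015 -1.    ] F [-0.32  2.01  6.25] g 26.6 t 15.8
```

View pics/w12.png

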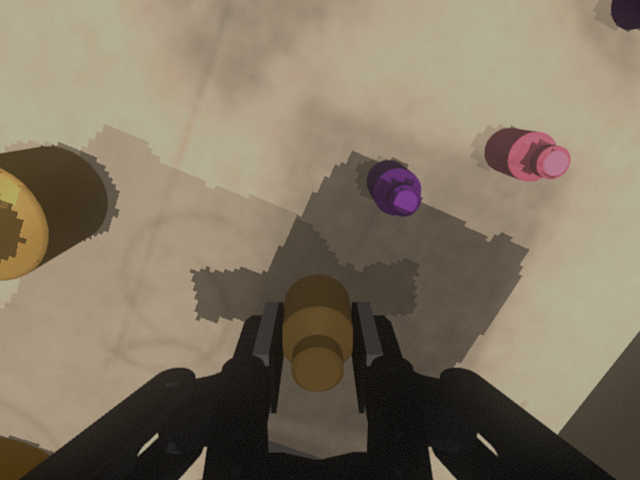

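Emit:
arm_command([
  [15, [0, 0, -50], 0],
  [15, [0, 0, -100], 0],
  [15, [0, 0, -145], 0],
  [15, [-50, -32, -150], 0],
  [15, [-100, -64, -150], 0],
  [15, [-150, -96, -150], 0],
  [15, [-200, -128, -150], 0],
  [15, [-250, -160, -150], 0],
])

```text
t: 16.85
eef_pos: [0.5124, 0.0872, 0.1877]
tool_rot: [-0.0, 0.837, -0.548, 0.001]
contact_force: [1.2, -0.2, -1.9]
gripper_width: 0.31
```

Emit:
arm_command([
  [15, [-50, -32, 0], 0],
  [15, [-100, -64, 20], 0],
  [15, [-126, -80, 50], 0],
  [15, [-126, -80, 80], 0],
  [15, [-126, -80, 80], 0],
  [15, [-126, -80, 80], 0],
])

```text
t: 17.6
eef_pos: [0.5359, 0.2328, 0.1084]
tool_rot: [-0.0, 0.836, -0.548, 0.0]
contact_force: [-0.3, 0.0, -1.5]
gripper_width: 0.308
```

```bash
python3 - <<'E'
from h import *
b=bore(-.013)
go([[*b,.1],[*b,.045]],BY-np.pi/2)
cm=camera_model("wrist"); p=status.get_obs()['eef_pos']
cv2.imwrite("pics/w13.png",read_camera("wrist"))
print(np.round(proj(cm,[*b,.008]),1))
for px,z in(((318,365),p[2]+.012),):
    X=onz(cm,*px,z); d=X[:2]-p[:2]; print(X.round(4),"off along block x",(d@BX).round(4),"y",(d@[-BX[1],BX[0]]).round(4))
E
```

```text
[0.53618782 0.23279424 0.1       ] shift mm [ 0.1 -0.2  8.4]
[0.53618782 0.23279424 0.045     ] shift mm [ 0.1 -0.2 63.4]
roll -0.001
now [0.5359 0.2328 0.1084] jaw yaw -1.16 tilt [ 4.0e-04 -1.1e-03 -1.0e+00] F [-0.29  0.01 -1.49] g 26.3 t 17.6
[318.6 248.9]
[0.5366 0.2336 0.1204] off along block x 0.0009 y 0.0005
```

View pics/w13.png

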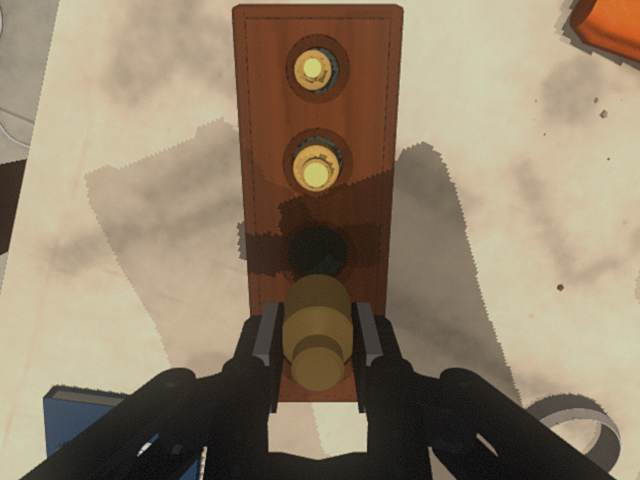

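Emit:
arm_command([
  [15, [0, 0, 20], 0],
  [15, [0, 0, 36], 0],
  [15, [0, 0, 48], 0],
  [15, [0, 0, 56], 0],
  [15, [0, 0, 61], 0],
  [15, [0, 0, 64], 0],
  [15, [0, 0, 64], 0],
])

```text
t: 18.52
eef_pos: [0.5367, 0.2343, 0.0464]
tool_rot: [-0.001, 0.837, -0.548, 0.001]
contact_force: [-5.1, -3.2, 22.3]
gripper_width: 0.312
```

```bash
python3 - <<'E'
from h import *
b=bore(-.013)
go([[*b,.1],[*b,.045]],BY-np.pi/2)
cv2.imwrite("pics/w14.png",read_camera("wrist"))
E
```

```text
[0.53618782 0.23279424 0.1       ] shift mm [  1.2   0.9 -53.6]
[0.53618782 0.23279424 0.045     ] shift mm [1.2 1.1 1.4]
roll -0.0
now [0.5367 0.2343 0.0464] jaw yaw -1.159 tilt [ 7.0e-04 -3.5e-03 -1.0e+00] F [-5.1  -3.17 22.29] g 26.6 t 18.52
```

View pics/w14.png

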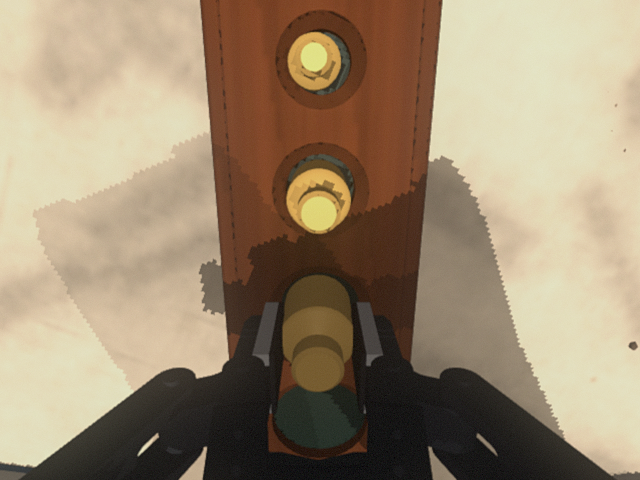

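On the floor at z 0.0464, as expected. I'll release it and go to the 500 g.

Emit:
arm_command([
  [30, [0, 0, 0], 0],
  [44, [0, 0, 0], 0],
  [48, [0, 0, -5], 0],
  [50, [0, 0, -40], 0],
  [55, [0, 0, -95], 0],
  [60, [0, 0, -145], 0],
  [60, [0, 0, -145], 0],
])

```text
t: 19.45
eef_pos: [0.5377, 0.2348, 0.1929]
tool_rot: [-0.004, 0.837, -0.548, 0.002]
contact_force: [-0.3, -0.3, 0.0]
gripper_width: 0.704
```

```bash
python3 - <<'E'
from h import *
go([[.4692,-.0917,.19],[.4692,-.0917,.04]],BY-np.pi/2)
E
```

```text
[ 0.4692 -0.0917  0.19  ] shift mm [271.8 193.4   1.2]
[ 0.4692 -0.0917  0.04  ] shift mm [271.9 194.6 151.2]
roll -0.0
now [0.5377 0.2348 0.1929] jaw yaw -1.159 tilt [-2.0e-04 -8.4e-03 -1.0e+00] F [-0.31 -0.27  0.04] g 60.1 t 19.45
```

Emit:
arm_command([
  [58, [45, 32, 0], 0],
  [58, [90, 64, 0], 0],
  [58, [135, 96, 0], 0],
  [58, [180, 128, 0], 0],
  [58, [225, 160, 0], 0],
  [58, [272, 192, 0], 0],
  [58, [272, 192, 0], 0],
  [58, [272, 192, 0], 0],
])

```text
t: 20.45
eef_pos: [0.4679, -0.0925, 0.1877]
tool_rot: [0.0, 0.837, -0.548, -0.001]
contact_force: [-0.2, 0.6, -0.7]
gripper_width: 0.677
```

```bash
python3 - <<'E'
from h import *
go([[.4692,-.0917,.19],[.4692,-.0917,.04]],BY-np.pi/2)
cm=camera_model("wrist"); print(np.round(proj(cm,[.4692,-.0917,.061]),1))
cv2.imwrite("pics/w15.png",read_camera("wrist"))
E
```

```text
[ 0.4692 -0.0917  0.19  ] shift mm [-0.2 -1.5 -2.3]
[ 0.4692 -0.0917  0.04  ] shift mm [-1.000e-01 -1.600e+00  1.477e+02]
roll -0.001
now [ 0.4679 -0.0925  0.1877] jaw yaw -1.159 tilt [-9.e-04  6.e-04 -1.e+00] F [-0.17  0.63 -0.7 ] g 57.8 t 20.45
[318.2 232.7]
```

View pics/w15.png

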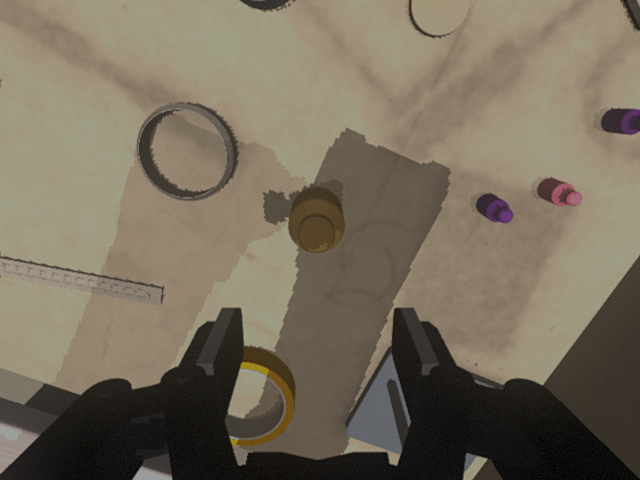

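Emit:
arm_command([
  [56, [0, -2, 40], 0],
  [56, [0, -2, 80], 0],
  [56, [0, -2, 115], 0],
  [56, [0, -2, 138], 0],
  [56, [0, -2, 148], 0],
  [56, [0, -2, 148], 0],
  [40, [0, -2, 148], 0],
  [30, [0, -2, 148], 0],
], squeeze=60)

```text
t: 21.5
eef_pos: [0.4708, -0.0915, 0.0416]
tool_rot: [-0.001, 0.837, -0.547, 0.001]
contact_force: [-1.1, 2.3, 4.7]
gripper_width: 0.438
```

Emit:
arm_command([
  [25, [0, 0, 0], 0],
  [25, [0, 0, 0], 0],
  [25, [0, 0, 0], 0],
])

```text
t: 21.88
eef_pos: [0.4708, -0.0915, 0.0416]
tool_rot: [-0.001, 0.837, -0.547, 0.001]
contact_force: [-1.8, 2.1, 6.0]
gripper_width: 0.444
```

```bash
python3 - <<'E'
from h import *
b=bore(-.074)
go([[*b,.19],[*b,.042]],BY-np.pi/2)
cv2.imwrite("pics/w16.png",read_camera("wrist"))
E
```

```text
[0.48029219 0.20836723 0.19      ] shift mm [-270.9 -129.1 -148.3]
[0.48029219 0.20836723 0.042     ] shift mm [-271.  -128.8   -0.3]
roll 0.0
now [ 0.4708 -0.0915  0.0416] jaw yaw -1.159 tilt [ 7.0e-04 -1.8e-03 -1.0e+00] F [-1.83  2.1   5.96] g 37.9 t 21.88
```

View pics/w16.png

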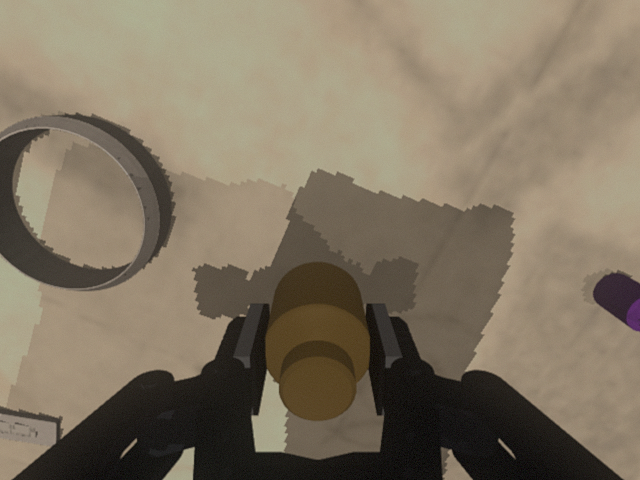

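Emit:
arm_command([
  [25, [0, 0, -40], 0],
  [25, [0, 0, -85], 0],
  [25, [0, 0, -125], 0],
  [25, [-50, -24, -140], 0],
  [25, [-100, -48, -140], 0],
  [25, [-150, -72, -140], 0],
  [25, [-200, -96, -140], 0],
  [25, [-240, -115, -140], 0],
])

```text
t: 22.92
eef_pos: [0.4788, 0.176, 0.1807]
tool_rot: [-0.0, 0.837, -0.547, 0.0]
contact_force: [0.3, 0.1, -4.6]
gripper_width: 0.442
```

Emit:
arm_command([
  [25, [-20, -10, 10], 0],
  [25, [-31, -14, 40], 0],
  [25, [-31, -14, 70], 0],
  [25, [-31, -14, 70], 0],
  [25, [-31, -14, 70], 0],
])

```text
t: 23.55
eef_pos: [0.4803, 0.2079, 0.1113]
tool_rot: [-0.0, 0.837, -0.548, 0.0]
contact_force: [0.5, -0.0, -3.8]
gripper_width: 0.44
```

```bash
python3 - <<'E'
from h import *
b=bore(-.074)
go([[*b,.1],[*b,.0485]],BY-np.pi/2)
cm=camera_model("wrist"); p=status.get_obs()['eef_pos']
cv2.imwrite("pics/w17.png",read_camera("wrist"))
print(np.round(proj(cm,[*b,.008]),1))
for px,z in(((318,380),p[2]+.020),):
    X=onz(cm,*px,z); d=X[:2]-p[:2]; print(X.round(4),"off along block x",(d@BX).round(4),"y",(d@[-BX[1],BX[0]]).round(4))
E
```

```text
[0.48029219 0.20836723 0.1       ] shift mm [-0.5 -0.2 11.3]
[0.48029219 0.20836723 0.0485    ] shift mm [-0.5 -0.1 62.8]
roll -0.001
now [0.4803 0.2079 0.1113] jaw yaw -1.16 tilt [ 1.0e-04 -1.1e-03 -1.0e+00] F [ 0.47 -0.04 -3.8 ] g 37.6 t 23.55
[317.7 247.2]
[0.4812 0.2088 0.1313] off along block x 0.0012 y 0.0005
```

View pics/w17.png

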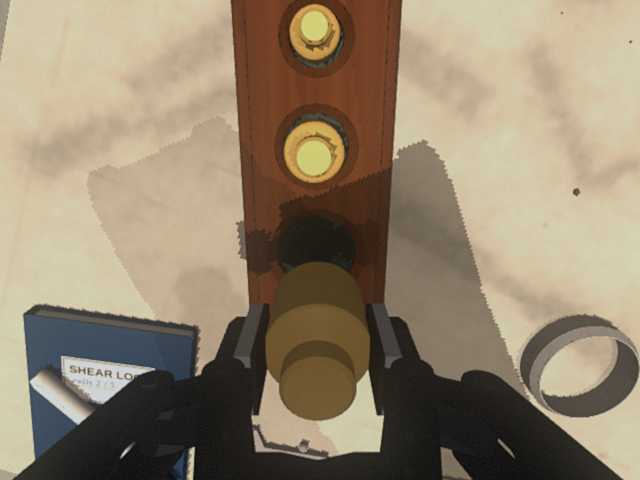

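Emit:
arm_command([
  [25, [0, 0, 20], 0],
  [25, [0, 0, 36], 0],
  [25, [0, 0, 48], 0],
  [25, [0, 0, 55], 0],
  [25, [0, 0, 60], 0],
  [25, [0, 0, 63], 0],
  [25, [0, 0, 63], 0],
])

```text
t: 24.48
eef_pos: [0.4808, 0.2086, 0.0496]
tool_rot: [-0.001, 0.837, -0.548, 0.001]
contact_force: [-4.9, -2.6, 17.8]
gripper_width: 0.441
```

```bash
python3 - <<'E'
from h import *
b=bore(-.074)
go([[*b,.0485]],BY-np.pi/2)
E
```

```text
[0.48029219 0.20836723 0.0485    ] shift mm [0.  0.5 1.1]
roll -0.0
now [0.4808 0.2086 0.0496] jaw yaw -1.159 tilt [ 0.001  -0.0023 -1.    ] F [-4.91 -2.59 17.78] g 37.7 t 24.48
```

Seated at the expected height. I'll release, lift, and move clear of the views.

Emit:
arm_command([
  [42, [0, 0, 0], 0],
  [56, [0, 0, 0], 0],
  [60, [0, 0, -4], 0],
  [60, [0, 0, -40], 0],
  [60, [0, 0, -95], 0],
  [60, [0, 0, -150], 0],
  [60, [50, 0, -150], 0],
  [60, [110, 0, -150], 0],
])

```text
t: 25.48
eef_pos: [0.5246, 0.1074, 0.1988]
tool_rot: [-0.001, 0.838, -0.546, 0.001]
contact_force: [1.8, 0.7, -0.0]
gripper_width: 0.704
```

Emit:
arm_command([
  [60, [60, 0, 0], 0],
  [60, [120, 0, 0], 0],
  [60, [150, 0, 0], 0],
  [60, [150, 0, 0], 0],
  [60, [150, 0, 0], 0],
])

```text
t: 26.1
eef_pos: [0.5835, -0.0291, 0.1973]
tool_rot: [-0.0, 0.837, -0.547, -0.0]
contact_force: [-0.8, 1.0, -0.0]
gripper_width: 0.703
```

```bash
python3 - <<'E'
from h import *
go([[.48,.1,.2]])
t=read_camera("top");s=read_camera("side"); cv2.imwrite("pics/t18.png",t);cv2.imwrite("pics/s18.png",s)
a=cv2.resize(t[150:310,110:230],None,fx=3.3,fy=3.3,interpolation=cv2.INTER_CUBIC)
b=cv2.resize(s[165:235,245:375],None,fx=3,fy=3,interpolation=cv2.INTER_CUBIC)
o=np.zeros((528,800,3),np.uint8); o[:,:396]=a; o[:210,400:790]=b
cv2.imwrite("pics/c18.png",o)
h={-.074:.062,-.013:.05,.04:.042,.086:.037}
for n in("top","side"):
  cm=camera_model(n)
  for x,z in h.items():
    p=proj(cm,[*bore(x),.008+z-.001]); print(n,x,np.round(p,1),"crop",np.round((np.array(p)-([110,150] if n=="top" else [245,165]))*(3.3 if n=="top" else 3)+([0,0] if n=="top" else [400,0])))
E
```

```text
[0.48 0.1  0.2 ] shift mm [-159.8   43.    -2.5]
now [ 0.5835 -0.0291  0.1973] jaw yaw -1.158 tilt [-9.e-04 -0.e+00 -1.e+00] F [-0.78  0.99 -0.  ] g 60.1 t 26.1
top -0.074 [173.6 269.4] crop [210. 394.]
top -0.013 [162.8 236. ] crop [174. 284.]
top 0.04 [153.3 207.8] crop [143. 191.]
top 0.086 [144.9 183.7] crop [115. 111.]
side -0.074 [281.2 180.4] crop [509.  46.]
side -0.013 [305.5 180.3] crop [581.  46.]
side 0.04 [325.5 179.3] crop [641.  43.]
side 0.086 [342.  177.6] crop [691.  38.]
```

View pics/c18.png

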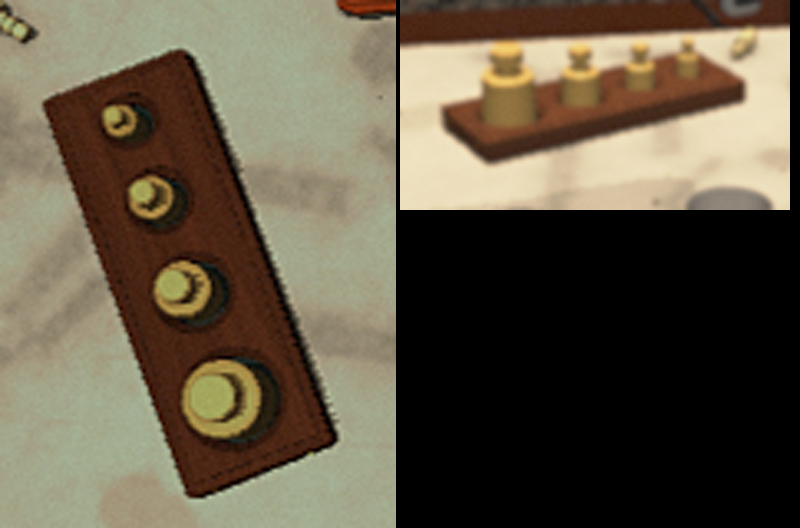

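View pics/t18.png

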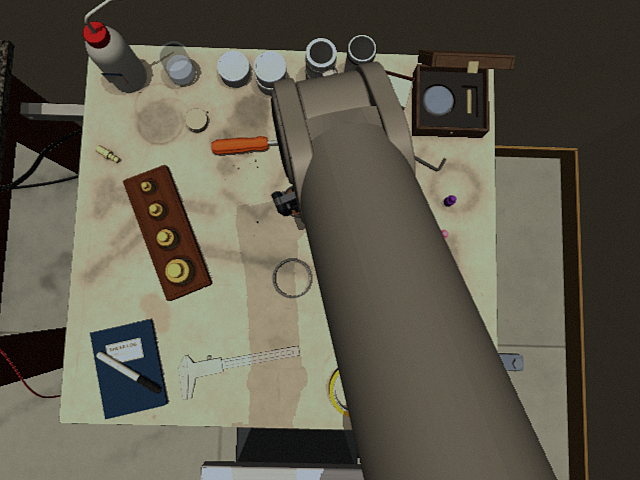

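```bash
python3 - <<'E'
from h import *
t=cv2.imread("pics/t18.png");s=cv2.imread("pics/s18.png")
def ov(im,n,x0,y0,w,k):
    cm=camera_model(n); o=cv2.resize(im[y0:y0+w,x0:x0+w],None,fx=k,fy=k,interpolation=cv2.INTER_CUBIC)
    a=np.linspace(0,2*np.pi,40)
    for x,r,sh,H,rk in((.04,.01125,.026,.042,.00695),(.086,.0085,.024,.037,.00525)):
        b=bore(x)
        for z,rr in((.008+sh,r),(.008+H-.003,rk),(.019,{.04:.01375,.086:.011}[x])):
            P=np.array([proj(cm,[b[0]+rr*np.cos(i),b[1]+rr*np.sin(i),z]) for i in a])
            cv2.polylines(o,[(((P-[x0,y0]+.5)*k)).astype(int)],True,(255,255,0) if z>.02 else (0,255,0),1)
    return o
cv2.imwrite("pics/c19.png",np.hstack([ov(t,"top",130,170,50,8),ov(s,"side",310,165,50,8)]))
E
```

```text
(no output)
```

View pics/c19.png

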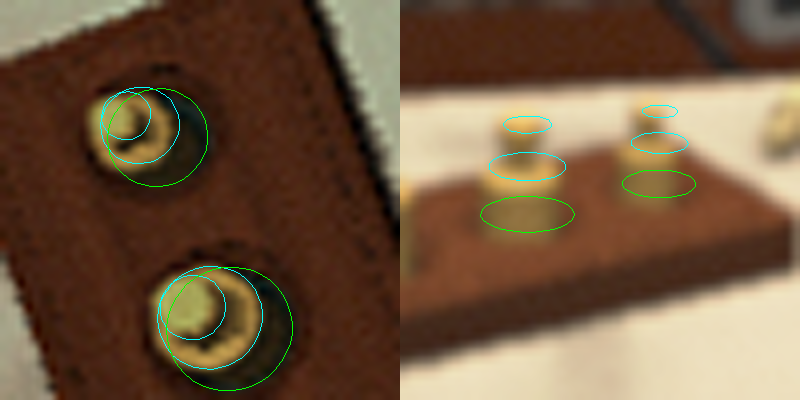

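```bash
python3 - <<'E'
from h import *
s=status.get_obs();print(s['contact_force'],s['t']); bot.hand_in()
E
```

```text
[-1.07935282  0.01352154 -0.2267325 ] 26.2
the job is handed in; nothing more can be done
```

All four weights are in the block, each in the bore for its size. I moved the 100 g out of the 200 g bore first, then put in the 50 g, 200 g and 500 g. I handed the job in at 26.2 s.

- **Seating:** The 50, 200 and 500 g stopped on the bore floor at the tool height expected from each grasp. The 100 g was set down at its original grasp height with a light contact force. The final top and side pictures show all four upright.
- **Position:** The 200 g knob sat on its prediction and the 500 g knob about 1 mm off. The close-up showed the 100 g and 50 g about 1 pixel (roughly 2 mm) off. That is within the calibration error and the 6 mm limit.
- **Disagreement:** An early wrist-camera check put the bores 13 mm off because the arm was still settling. A second check at rest agreed to about 1 mm.
- **Bystanders:** I never touched the tin, cutting ring or porous disc. In the last top picture the arm hid the tin and the disc, so I could not confirm their final positions by camera. The ring was visible and in place.

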